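# Tap the stuck battery out of the flashlight

## Task

The battery is stuck inside the pocket flashlight, whose tail cap is off. Pick up the flashlight, hold it over the wooden tray with its open tail end pointing down, and knock the tail rim on the tray floor, several times if need be, until the battery drops out into the tray. Then lay the flashlight down on its side on the bare white console top, clear of the tray, leaving the other things where they are.

Things in the scene. Friction and masses are not known exactly. Their poses are not given: they have to be found in the camera images.
- light_mid (a point): Steel pocket flashlight, 120 mm long, 160 g, lying on its side, hexagonal ends. Point: middle of its axis, 18 mm up. x runs along the axis from the open tail (x=-60 mm, facing the robot within 30 degrees) to the lens (+60); z up as it lies. From x=-48 to +28 mm it is a plain round barrel 30 mm across: grip there. Tail collar (-60 to -50) and dark head (+30 to +60): 36 mm across flats.
- light_mouth (a point): Centre of the flashlight's open tail end, 60 mm from light_mid along -x; axes as light_mid. Bore 24 mm wide, 90 mm deep; hexagonal collar round it 36 mm across flats, 42 mm over corners.
- battery_mid (a point): Orange cell, 21 mm across, 52 mm long, 65 g; its centre, x along it. Starts in the barrel, 2 mm tailward of light_mid. A side spring grips its inner 4 mm with 0.9 N friction, so its weight alone won't free it. Each knock of the tail rim at 0.1 to 0.2 m/s shifts it a millimetre or more; after 4 mm it slides out if the mouth points 45 degrees or more below level with 60 mm of room under it.
- tray: Fixed square wooden tray, 190 x 190 mm outside, 28 mm high, walls 7 mm thick, floor lined with cork; the origin is the centre of its underside, the sides run along x and y, the floor surface is 7 to 8 mm above the console.
- budcase_mid (a point): Bystander: black earbuds case, 48 x 60 x 24 mm, lying on the round wooden charging pad (92 mm across, 12 mm high, fixed); the point is its centre. Leave it alone.
- sanitiser_mid (a point): Bystander: empty clear plastic hand sanitiser pump bottle, 50 mm in diameter, 136 mm tall, standing; the point is half-way up. Leave it alone, standing.
- keycover_mid (a point): Bystander: green key cover, 80 x 38 x 14 mm with its loop, lying flat; the point is its centre. Leave it alone.
Not all that is in view belongs to the job. What is shaped like the part that bears light_mid but orange or purple is not meant.

How it is judged:
By the outcome, as a careful person would: the job done as asked, in the order asked, and still so for the second after the job is handed in, with the robot touching nothing.
It also fails if it takes over 58 s, if anything falls off the work surface, if the arm or the gripper's body presses on something with over 40 N, if the wrist force passes 120 N, or if a joint passes its speed limit or range.

## Robot

A 6-joint arm with a two-finger parallel gripper is mounted at the origin on the work surface. World frame = base frame: x ahead of the robot, y to its left, z up, the work surface at z = 0. Lengths are in m, angles in rad, forces in N, time in s.
With the tool pointing down it reaches from about 0.375 to 0.75 m from the base axis. Payload 9 kg.
Tool frame: the origin (TCP) lies at the very end of the fingers, on their centre line; the grasp point (between the pads) lies 19 mm behind it; z points along the fingers, y is the direction in which the jaws open and shut (so a half turn about z gives the same grasp; the last joint's range is limited). The gripper opens to 85 mm and grips with 20 to 120 N. Pads are 22 mm wide; open, the fingers measure 114 mm over their backs; the gripper's body (76 mm by 85 mm) begins 54 mm behind the grasp point. The pads swing forward as they close: fully open they stand 13 mm farther back than shut.
Start: joints at [1.079, 0.104, 0.097, 1.564, 0, 1.353], TCP at [0.162, 0.578, 0.231] pointing down, gripper open.
Joint ranges: [-2.99, 2.99], [-0.84, 1.86], [-1.1, 1.16], [-1.84, 2.11], [-1.51, 1.56], [-3.14, 3.14]. Speed limits (rad/s): [2.22, 2.22, 2.57, 3.14, 3.14, 3.14].

## Interface

Orientations are given as [roll, pitch, yaw] about the fixed x, y, z axes, in that order (R = Rz(yaw) Ry(pitch) Rx(roll)).
In Python, from bench import telemetry, imaging, ticket, models gives the robot as it stands.
- The arm moves only by the tool carry_out, never from a script. Its argument "series" is a list that holds one entry, the list of rows, each a list of 6 numbers: the shift along the world's x, y, z in cm, then the turn, a rotation vector about the world's x, y, z in rad. In form: [[[x, y, z, rx, ry, rz], ...]]. A call has 1 to 8 rows; each row is the pose to reach, as a shift and turn from the pose commanded when the call began; what a row does not reach only later rows make up. A row lasts 1/8 s, in which the tool goes at most 62.5 mm and 10.7 degrees, less where a joint would pass 70% of its speed; a pose out of reach is approached as far as the arm can. A call with a gripper value outside its range is refused whole. "jaw" is the finger opening in cm, from 0 to 8.54, set as the call begins (left out, the last holds). The fingers move at their own pace and stop on an object; the grip force is fixed at half the most. Time passes only in rows, so rows that repeat a pose let the fingers close. It gives the time, the measured TCP pose, the force and the opening at its end, in the units of the state.
- telemetry.get_state(): the state, without advancing time (a new reading comes with each control period).
- imaging.snapshot(name): name is "scene" or "top" or "wrist"; returns a dict with "color" (400x640x3 uint8, blue, green, red), "intrinsics" (3x3 intrinsics, pixels), "extrinsics" (4x4, takes a point from camera to world coordinates). Camera axes: x right, y down, z forward; pixel columns grow to the right and rows downward; lengths in m; the calibration is good to about 2 mm. A picture is of the moment at which its call begins. There is no depth.
- ticket.sign_off(): hands the job in, once; it reports no verdict.
Trained networks look in the newest picture that a camera, given by its name, has taken for a name from the list of things; names that differ only in an ending like _2 or _b are one class to them, and where a whole thing is asked for, a point or a joint stands for the part that bears it (a point fixed in the world has none). Each returns a list of dicts, best first, with "confidence" (0 to 1); they miss things now and then, are a little off and sometimes report something else, mostly with a low value. They report only what shows in the picture. A call takes as long as a camera call. They do not tell look-alikes from the thing itself.
- models.look_for(camera, label): "at" ([row, column] in pixels, amid what is visible of it).
The state is a dict: "clock": time; "qpos": joint angles; "qvel": joint speeds; "joint_torque": joint torques, N m; "eef_pos": TCP position; "eef_rot": TCP orientation; "contact_force": force on the tool from outside, world axes, zero at the start; "moment": the same for the moment, N m; "finger_gap": opening from 0.0 (shut) to 1.0 (fully open).
Only numpy, scipy, OpenCV 4.12 (cv2) and the standard library are available. Lean on these libraries where they do the work, as an engineer would, in place of code of your own. Each camera call takes 0.05 s, during which the arm holds its last target.

## Working session

There is one attempt and no reset: what is moved stays moved. The work goes in short steps, Python scripts to look and compute and a tool call to move; the robot and the scene stay as the last step left them, time stands still between calls to the robot, and variables do not carry over. Pictures are saved under pics/ and viewed, and the job is handed in when it is done.

Besides the shell and the picture viewer there is one more tool, called by a JSON object that holds its "op" and its "data", one argument or row to a line. carry_out: Moves the arm, as the interface text tells. Its arguments: {"type":"object","properties":{"series":{"type":"array"},"jaw":{"type":"number"}},"required":["series"]}

```bash
mkdir -p pics; ls; python3 - <<'E'
from bench import telemetry, imaging, models
import cv2,numpy as np
np.set_printoptions(precision=4,suppress=True)
for n in ["scene","top","wrist"]:
    s=imaging.snapshot(n); cv2.imwrite(f"pics/{n}0.png",s["color"])
    print(n,s["intrinsics"],s["extrinsics"])
    for l in ["light_mid","light_mouth","tray","battery_mid","budcase_mid","sanitiser_mid","keycover_mid"]:
        print(l,[(np.round(d["at"]),round(d["confidence"],2)) for d in models.look_for(n,l)][:4])
print(telemetry.get_state())
E
```

```text
pics
scene [[384.043    0.     325.5645]
 [  0.     384.043  198.2779]
 [  0.       0.       1.    ]] [[ 0.0708  0.5695 -0.8189  1.2973]
 [ 0.9974 -0.0327  0.0635  0.0151]
 [ 0.0094 -0.8213 -0.5704  0.5315]
 [ 0.      0.      0.      1.    ]]
light_mid [(array([171., 360.]), 0.9), (array([246., 364.]), 0.68), (array([193., 460.]), 0.66), (array([202., 404.]), 0.64)]
light_mouth [(array([195., 458.]), 0.96), (array([207., 402.]), 0.79), (array([242., 362.]), 0.73), (array([168., 361.]), 0.69)]
tray [(array([216., 186.]), 0.72)]
battery_mid []
budcase_mid [(array([207., 301.]), 0.93)]
sanitiser_mid [(array([256., 306.]), 0.96)]
keycover_mid [(array([176., 292.]), 0.8)]
top [[370.1472   0.     320.038 ]
 [  0.     370.1472 195.4379]
 [  0.       0.       1.    ]] [[ 0.0024 -0.9845  0.1753  0.444 ]
 [-1.     -0.0031 -0.0038  0.0881]
 [ 0.0043 -0.1753 -0.9845  0.9888]
 [ 0.      0.      0.      1.    ]]
light_mid [(array([219., 204.]), 0.97), (array([203., 262.]), 0.88), (array([264., 287.]), 0.7), (array([157., 302.]), 0.64)]
light_mouth [(array([214., 204.]), 0.93), (array([157., 303.])
[... 392 characters left out ...]
04 -0.0721  0.5958]
 [-0.0004  0.2656 -0.9641  0.3737]
 [ 0.      0.      0.      1.    ]]
light_mid [(array([397., 150.]), 0.62)]
light_mouth [(array([395., 144.]), 0.58)]
tray []
battery_mid []
budcase_mid []
sanitiser_mid []
keycover_mid []
{'clock': 1.2, 'qpos': array([1.0793, 0.1041, 0.0973, 1.5639, 0.    , 1.3531]), 'qvel': array([ 0.0012,  0.0003, -0.001 ,  0.0014, -0.    , -0.0003]), 'joint_torque': array([  0.0002, -55.6763,  50.3766,   0.0009,  -0.0001,  -0.    ]), 'eef_pos': array([0.1622, 0.5777, 0.2313]), 'eef_rot': array([3.1415, 0.    , 2.8677]), 'contact_force': array([-0.0546,  0.343 ,  0.9187]), 'moment': array([ 0.029 , -0.0127,  0.0437]), 'finger_gap': 1.0011856244995958}
```

View pics/top0.png

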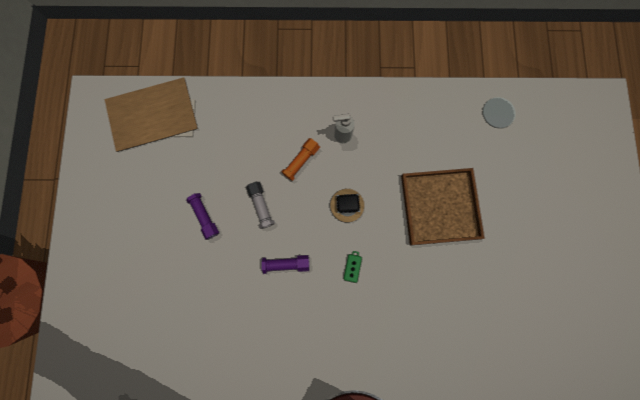

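View pics/scene0.png

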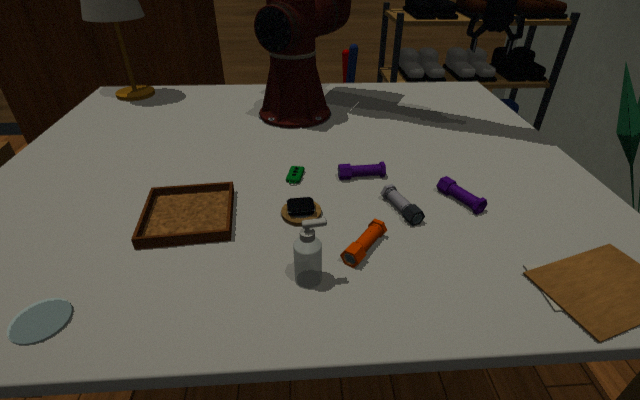

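```bash
python3 - <<'E'
import cv2
a=cv2.imread("pics/top0.png")[120:300,170:340]
cv2.imwrite("pics/top0c.png",cv2.resize(a,None,fx=3.3,fy=3.3,interpolation=cv2.INTER_CUBIC))
E
```

```text
(no output)
```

View pics/top0c.png

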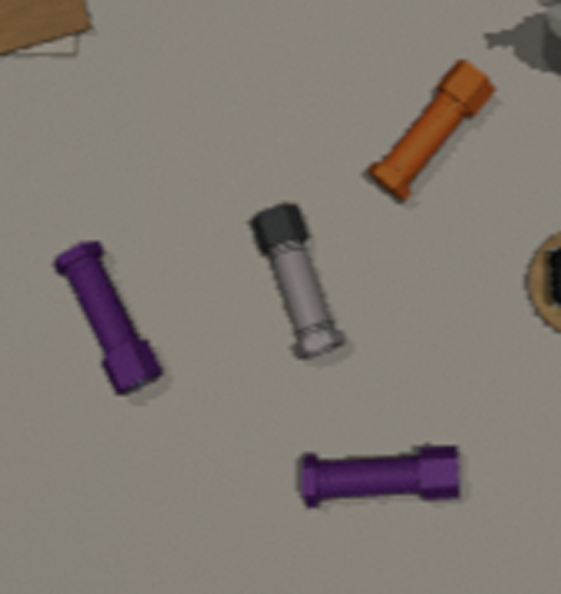

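```bash
cat > h.py <<'E'
import numpy as np,cv2
np.set_printoptions(precision=4,suppress=True)
def pt(s,px,z):  # px = (col,row)
    K,T=s["intrinsics"],s["extrinsics"]
    d=T[:3,:3]@np.linalg.solve(K,[px[0],px[1],1.]); o=T[:3,3]
    return o+d*(z-o[2])/d[2]
def proj(s,P):
    K,T=s["intrinsics"],s["extrinsics"]
    c=T[:3,:3].T@(np.asarray(P)-T[:3,3]); u=K@c; return u[:2]/u[2]
E
python3 - <<'E'
from bench import imaging
from h import *
t=imaging.snapshot("top"); s=imaging.snapshot("scene")
a=pt(t,(267,226),.018); b=pt(t,(254,183),.018)
m=(a+b)/2; print("tail",a,"head",b,np.linalg.norm(a-b),"mid",m,"yaw",np.degrees(np.arctan2(*(b-a)[1::-1])))
print("scene proj",proj(s,a),proj(s,b))
for p in [(403,171),(472,169),(482,238),(406,244)]: print("tray",pt(t,p,.028))
for nm,p,z in [("pad",(347,206),.012),("key",(353,269),.014),("bottle",(343,140),.0),("purp",(285,264),.018),("purp2",(203,216),.018),("or",(300,160),.018)]: print(nm,pt(t,p,z))
c=s["color"][160:270,340:500]; cv2.imwrite("pics/sc.png",cv2.resize(c,None,fx=4,fy=4))
g=t["color"][155:260,390:495]; cv2.imwrite("pics/tr.png",cv2.resize(g,None,fx=5,fy=5))
E
```

```text
tail [0.535  0.2233 0.018 ] head [0.6501 0.2613 0.018 ] 0.12125299101716903 mid [0.5926 0.2423 0.018 ] yaw 18.244452177056004
scene proj [387.0232 190.3392] [414.8383 218.9392]
tray [ 0.6821 -0.137   0.028 ]
tray [ 0.6882 -0.322   0.028 ]
tray [ 0.5045 -0.3351  0.028 ]
tray [ 0.4886 -0.1376  0.028 ]
pad [0.5895 0.0123 0.012 ]
key [ 0.4247 -0.0013  0.014 ]
bottle [0.7773 0.0206 0.    ]
purp [0.4371 0.1742 0.018 ]
purp2 [0.5609 0.3925 0.018 ]
or [0.7142 0.1389 0.018 ]
```

View pics/sc.png

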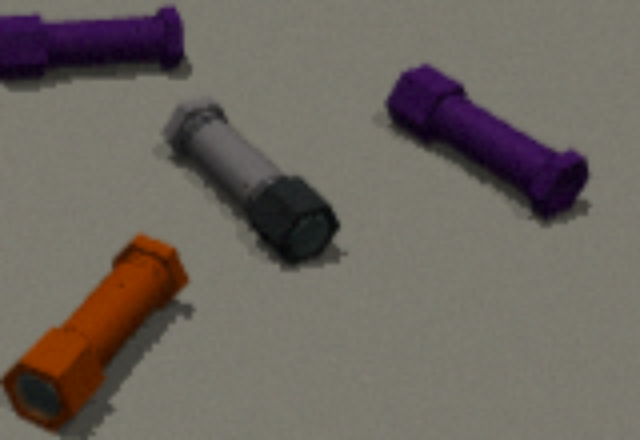

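View pics/tr.png

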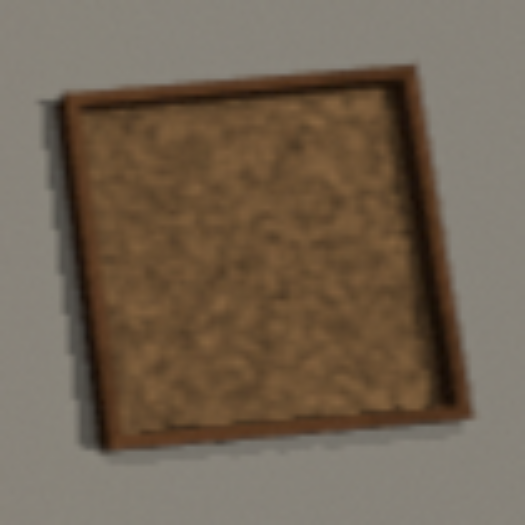

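{"op": "carry_out", "data": {
  "series": [
    [[4.9,-3.7,0,0,0,0.074],[9.8,-7.4,-0.5,0,0,0.148],[14.7,-11.1,-1,0,0,0.222],[19.6,-14.8,-1.5,0,0,0.296],[24.5,-18.5,-2.5,0,0,0.37],[29.4,-22.2,-3.5,0,0,0.444],[34.3,-25.9,-4.5,0,0,0.518],[39.2,-29.6,-5.5,0,0,0.592]]
  ],
  "jaw": 8.5
}}

```text
clock: 2.3
eef_pos: [0.5557, 0.2802, 0.1762]
eef_rot: [3.141, 0.001, -2.821]
contact_force: [-0.1, 1.4, 0.2]
finger_gap: 0.994
```

{"op": "carry_out", "data": {
  "series": [
    [[2.5,-1.8,-1,0,0,0],[5,-3.6,-2,0,0,0],[5,-3.6,-2,0,0,0]]
  ]
}}

```text
clock: 2.68
eef_pos: [0.605, 0.244, 0.1549]
eef_rot: [3.141, -0.002, -2.826]
contact_force: [0.0, 1.0, 0.7]
finger_gap: 0.993
```

```bash
python3 - <<'E'
from bench import imaging,telemetry
from h import *
s=imaging.snapshot("wrist"); cv2.imwrite("pics/w1.png",s["color"])
g=telemetry.get_state(); print({k:g[k] for k in("clock","qpos","eef_pos","eef_rot","contact_force")})
print(proj(s,[.535,.2233,.018]),proj(s,[.6501,.2613,.018]),proj(s,[.604,.246,.018]))
E
```

```text
{'clock': 2.725, 'qpos': array([ 0.1851,  0.2634,  0.1373,  1.4459,  0.0002, -0.1318]), 'eef_pos': array([0.6043, 0.245 , 0.1557]), 'eef_rot': array([ 3.1412, -0.0012, -2.8248]), 'contact_force': array([-0.2496,  0.1962, -0.543 ])}
[326.1577 104.329 ] [326.2299 235.5085] [326.1204 186.4493]
```

View pics/w1.png

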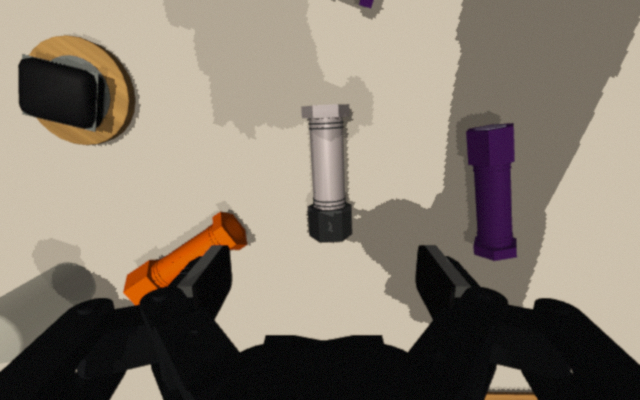

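{"op": "carry_out", "data": {
  "series": [
    [[0,0,-4,0,0,0],[0,0,-8,0,0,0],[0,0,-11,0,0,0],[0,0,-13.5,0,0,0],[0,0,-15.1,0,0,0],[0,0,-15.1,0,0,0]]
  ]
}}

```text
clock: 3.48
eef_pos: [0.6032, 0.2461, 0.0046]
eef_rot: [3.141, -0.002, -2.823]
contact_force: [0.3, 0.1, 0.7]
finger_gap: 0.996
```

{"op": "carry_out", "data": {
  "series": [
    [[0,0,0,0,0,0],[0,0,0,0,0,0],[0,0,0,0,0,0],[0,0,0,0,0,0],[0,0,0,0,0,0],[0,0,0,0,0,0],[0,0,0,0,0,0],[0,0,0,0,0,0]]
  ],
  "jaw": 1.5
}}

```text
clock: 4.47
eef_pos: [0.6049, 0.2458, 0.0063]
eef_rot: [-3.142, 0.002, -2.823]
contact_force: [-1.2, -0.3, 5.7]
finger_gap: 0.323
```

{"op": "carry_out", "data": {
  "series": [
    [[0,0,2,0,0,0],[0,0,5,0,0,0],[0,0,9,0,0,0],[0,0,13,0,0,0],[0,0,17,0,0,0],[0,0,20,0,0,0],[0,0,20,0,0,0]]
  ]
}}

```text
clock: 5.35
eef_pos: [0.6055, 0.2459, 0.2091]
eef_rot: [-3.141, 0.005, -2.823]
contact_force: [0.1, -0.5, -2.4]
finger_gap: 0.318
```

```bash
python3 - <<'E'
from bench import imaging,telemetry
from h import *
s=imaging.snapshot("wrist"); cv2.imwrite("pics/w2.png",s["color"])
g=telemetry.get_state(); print({k:g[k] for k in("clock","qpos","eef_pos","eef_rot","contact_force")})
E
```

```text
{'clock': 5.4, 'qpos': array([ 0.1861,  0.2615,  0.2272,  1.5346,  0.0001, -0.132 ]), 'eef_pos': array([0.6047, 0.2457, 0.2066]), 'eef_rot': array([-3.1414,  0.002 , -2.8235]), 'contact_force': array([-0.6169, -0.3871, -2.5049])}
```

View pics/w2.png

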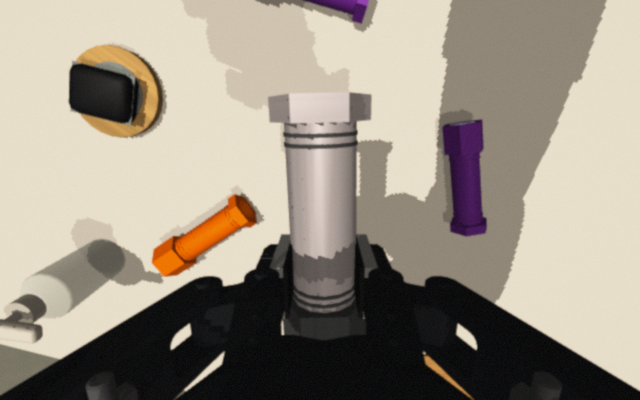

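{"op": "carry_out", "data": {
  "series": [
    [[0,-6.1,0.5,0,0,-0.112],[0,-12.2,1,0,0,-0.224],[0,-18.3,1.5,0,0,-0.337],[0,-24.4,2,0,0,-0.449],[0,-30.5,2.5,0,0,-0.561],[0,-36.6,3,0,0,-0.673],[0.2,-42.7,3,0,0,-0.786],[0.5,-48.8,3,0,0,-0.898]]
  ]
}}

```text
clock: 6.4
eef_pos: [0.6083, -0.2439, 0.2335]
eef_rot: [3.141, -0.002, 2.558]
contact_force: [0.5, 0.1, -1.9]
finger_gap: 0.319
```

{"op": "carry_out", "data": {
  "series": [
    [[0,0,0,-0.091,-0.139,0],[0,0,0,-0.182,-0.277,0],[0,0,0,-0.273,-0.416,0],[0,0,0,-0.364,-0.554,0],[0,0,-1,-0.455,-0.693,0],[0,0,-2,-0.546,-0.832,0],[0,0,-3,-0.636,-0.97,0],[0,0,-4,-0.727,-1.109,0]]
  ]
}}

```text
clock: 7.4
eef_pos: [0.6632, -0.2534, 0.2618]
eef_rot: [-3.124, 1.189, 2.56]
contact_force: [0.3, -0.2, -1.5]
finger_gap: 0.32
```

{"op": "carry_out", "data": {
  "series": [
    [[0,0,0,0,0,0],[0,0,0,0,0,0]]
  ]
}}

```text
clock: 7.65
eef_pos: [0.6615, -0.253, 0.2574]
eef_rot: [-3.123, 1.179, 2.561]
contact_force: [0.5, 0.2, -1.2]
finger_gap: 0.323
```

```bash
python3 - <<'E'
from bench import imaging,telemetry
from h import *
from scipy.spatial.transform import Rotation as R
for n in("scene","top"):
    s=imaging.snapshot(n); cv2.imwrite(f"pics/{n}3.png",s["color"])
g=telemetry.get_state(); print({k:g[k] for k in("clock","qpos","eef_pos","eef_rot","contact_force","finger_gap")})
print(R.from_euler("xyz",g["eef_rot"]).as_matrix())
E
```

```text
{'clock': 7.75, 'qpos': array([-0.5147, -0.8406, -1.0957,  0.1362, -0.0805,  0.0254]), 'eef_pos': array([ 0.6616, -0.2533,  0.258 ]), 'eef_rot': array([-3.1227,  1.1807,  2.5603]), 'contact_force': array([ 0.1019, -0.2223, -1.5477]), 'finger_gap': 0.3220070864625945}
[[-0.3178  0.5636  0.7624]
 [ 0.2088  0.826  -0.5236]
 [-0.9249 -0.0072 -0.3802]]
```

View pics/scene3.png

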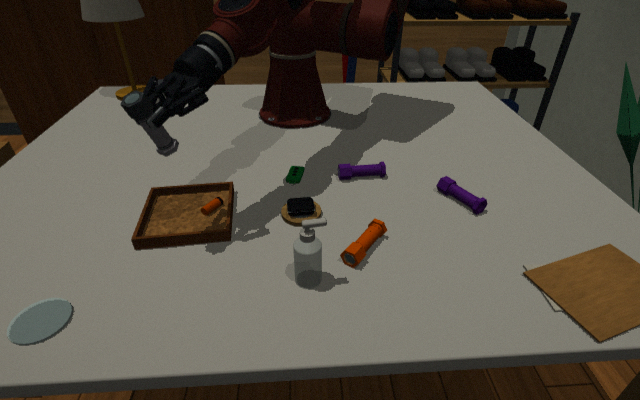

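View pics/top3.png

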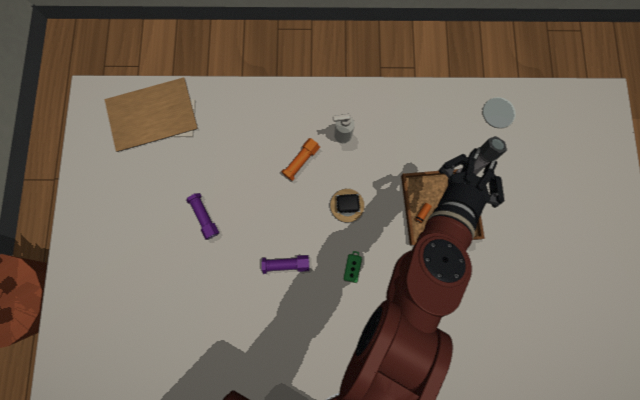

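```bash
python3 - <<'E'
from bench import imaging,telemetry,models
from h import *
t=imaging.snapshot("top"); s=imaging.snapshot("scene")
for n in("top","scene"): print(n,[(np.round(d["at"]),round(d["confidence"],2)) for d in models.look_for(n,"battery_mid")])
print(pt(t,(424,212),.018),pt(s,(212,206),.018))
a=cv2.resize(t["color"][120:260,390:530],(560,560)); b=cv2.resize(s["color"][80:260,110:250],(436,560))
cv2.imwrite("pics/c4.png",np.hstack([a,b])[:, :800])
E
```

```text
top [(array([212., 420.]), 0.74)]
scene [(array([207., 212.]), 0.62), (array([116., 148.]), 0.4)]
[ 0.5732 -0.1908  0.018 ] [ 0.5759 -0.187   0.018 ]
```

View pics/c4.png

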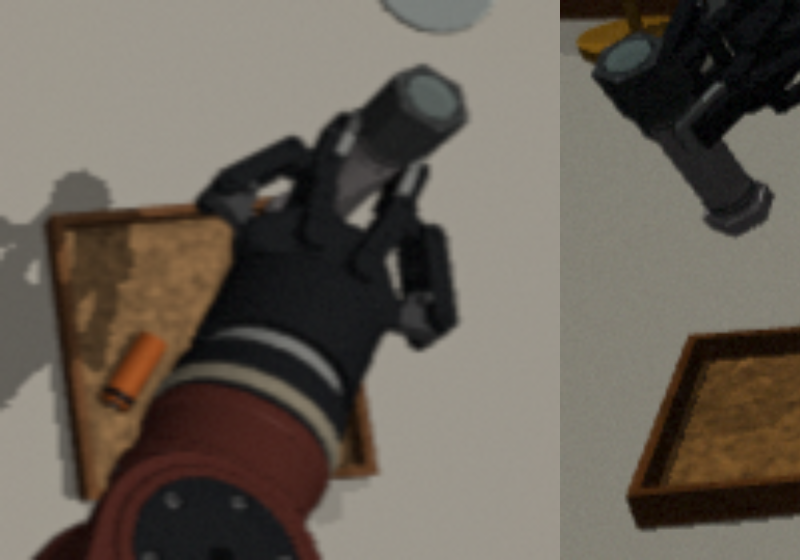

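The orange cell is already in the tray, at top view (col 424, row 212), about (0.574, -0.189). It slid out while the light was being tilted over the tray, before any knock. I'll tilt to a pose the arm can reach and give one gentle knock on a free part of the floor, as asked. That also confirms the light is empty.

{"op": "carry_out", "data": {
  "series": [
    [[-0.4,-1,-3,0.03,0.045,0],[-0.8,-2,-6,0.06,0.09,0],[-1.2,-3.2,-9,0.09,0.135,0],[-1.5,-4.3,-12,0.124,0.18,0],[-1.5,-4.3,-12,0.124,0.18,0]]
  ]
}}

```text
clock: 8.57
eef_pos: [0.6457, -0.2963, 0.1361]
eef_rot: [-3.132, 0.96, 2.551]
contact_force: [-0.3, -0.5, -2.6]
finger_gap: 0.322
```

```bash
python3 - <<'E'
from bench import imaging,telemetry
from h import *
from scipy.spatial.transform import Rotation as R
for n in("scene",):
    s=imaging.snapshot(n); cv2.imwrite(f"pics/{n}5.png",s["color"][60:300,80:400].repeat(2,0).repeat(2,1))
g=telemetry.get_state(); print({k:g[k] for k in("clock","qpos","eef_pos","eef_rot","contact_force","finger_gap")})
print(R.from_euler("xyz",g["eef_rot"]).as_matrix())
E
```

```text
{'clock': 8.625, 'qpos': array([-0.6189, -0.5758, -1.0065,  0.1768,  0.0141, -0.0168]), 'eef_pos': array([ 0.6465, -0.2962,  0.1382]), 'eef_rot': array([-3.1316,  0.9633,  2.552 ]), 'contact_force': array([ 0.33  , -0.3533, -1.6306]), 'finger_gap': 0.32188879622202693}
[[-0.4744  0.5628  0.6769]
 [ 0.3174  0.8266 -0.4648]
 [-0.8211 -0.0057 -0.5707]]
```

View pics/scene5.png

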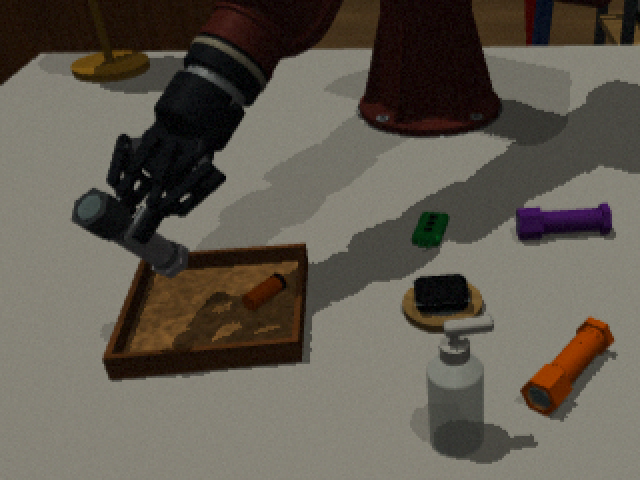

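{"op": "carry_out", "data": {
  "series": [
    [[0,0,-2,0,0,0],[0,0,-3.5,0,0,0],[0,0,-5,0,0,0],[0,0,-6.4,0,0,0]]
  ]
}}

```text
clock: 9.12
eef_pos: [0.6478, -0.2958, 0.077]
eef_rot: [-3.131, 0.968, 2.554]
contact_force: [-0.6, 0.3, -2.0]
finger_gap: 0.321
```

{"op": "carry_out", "data": {
  "series": [
    [[0,0,1.5,0,0,0],[0,0,3,0,0,0],[0,0,3,0,0,0],[0,0,1.8,0,0,0],[0,0,0.4,0,0,0],[0,0,-0.8,0,0,0]]
  ]
}}

```text
clock: 9.88
eef_pos: [0.6482, -0.297, 0.069]
eef_rot: [-3.131, 0.97, 2.553]
contact_force: [1.2, -1.3, 17.3]
finger_gap: 0.321
```

{"op": "carry_out", "data": {
  "series": [
    [[0,0,3,0,0,0],[0,0,7,0,0,0],[0,0,11,0,0,0],[0,0,15,0,0,0],[0,0,15,0,0,0]]
  ]
}}

```text
clock: 10.5
eef_pos: [0.6487, -0.2972, 0.2227]
eef_rot: [-3.131, 0.972, 2.553]
contact_force: [0.2, 0.6, -1.5]
finger_gap: 0.322
```

```bash
python3 - <<'E'
from bench import imaging,telemetry
from h import *
from scipy.spatial.transform import Rotation as R
for n in("scene","wrist"):
    s=imaging.snapshot(n); c=s["color"]; c=cv2.resize(c[60:300,80:330],(500,480)) if n=="scene" else c; cv2.imwrite(f"pics/{n}6.png",c)
g=telemetry.get_state(); print({k:g[k] for k in("clock","qpos","eef_pos","eef_rot","contact_force","finger_gap")})
E
```

```text
{'clock': 10.6, 'qpos': array([-0.6185, -0.6672, -0.9187,  0.3555,  0.0143, -0.017 ]), 'eef_pos': array([ 0.647 , -0.2961,  0.2161]), 'eef_rot': array([-3.1315,  0.9639,  2.5529]), 'contact_force': array([-0.3339, -0.33  , -2.3155]), 'finger_gap': 0.31929827958786416}
```

View pics/scene6.png

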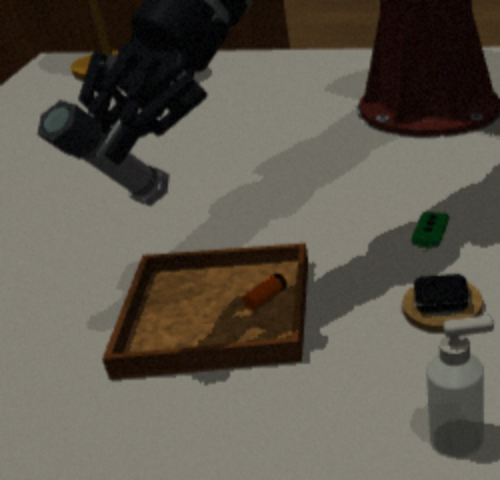

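View pics/wrist6.png

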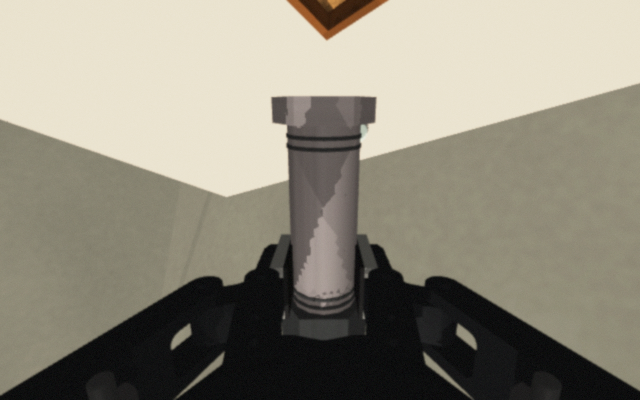

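{"op": "carry_out", "data": {
  "series": [
    [[-0.5,0.5,0,0.08,0.116,0],[-1,1,0,0.16,0.232,0],[-1.5,2,0,0.24,0.348,0],[-2,3,0,0.32,0.464,0],[-2.5,4,0,0.4,0.58,0],[-3,5,0,0.475,0.69,0],[-3.5,5,0,0.545,0.794,0],[-3.5,5,0,0.545,0.794,0]]
  ]
}}

```text
clock: 11.6
eef_pos: [0.6122, -0.2468, 0.2114]
eef_rot: [3.141, -0.006, 2.547]
contact_force: [0.6, 0.5, -2.2]
finger_gap: 0.32
```

{"op": "carry_out", "data": {
  "series": [
    [[0,6.1,0,0,0,0.112],[0,12.2,0,0,0,0.224],[0,18.3,0,0,0,0.337],[0,24.4,0,0,0,0.449],[0,30.5,0,0,0,0.561],[0,36.6,0,0,0,0.673],[0,42.7,0,0,0,0.786],[0,48.8,0,0,0,0.898]]
  ]
}}

```text
clock: 12.6
eef_pos: [0.6115, 0.244, 0.2176]
eef_rot: [-3.141, 0.006, -2.834]
contact_force: [0.8, -0.5, -1.3]
finger_gap: 0.32
```

{"op": "carry_out", "data": {
  "series": [
    [[0,0,0,0,0,0],[0,0,0,0,0,0]]
  ]
}}

```text
clock: 12.85
eef_pos: [0.6117, 0.2418, 0.2174]
eef_rot: [-3.141, 0.004, -2.838]
contact_force: [-0.5, -0.3, -1.8]
finger_gap: 0.323
```

```bash
python3 - <<'E'
from bench import imaging,telemetry
from h import *
from scipy.spatial.transform import Rotation as R
g=telemetry.get_state(); print({k:g[k] for k in("clock","qpos","eef_pos","eef_rot","contact_force","finger_gap")})
M=R.from_euler("xyz",g["eef_rot"]); print(M.as_matrix()); z=M.as_matrix()[:,2]
print("rotvec to level",np.cross(z,[0,0,-1]))
E
```

```text
{'clock': 12.85, 'qpos': array([ 0.178 ,  0.2771,  0.2652,  1.5552,  0.0002, -0.126 ]), 'eef_pos': array([0.6117, 0.2418, 0.2174]), 'eef_rot': array([-3.1414,  0.0036, -2.8376]), 'contact_force': array([-0.4735, -0.2796, -1.8217]), 'finger_gap': 0.3226803406237811}
[[-0.9541 -0.2993  0.0035]
 [-0.2993  0.9541  0.0009]
 [-0.0036 -0.0002 -1.    ]]
rotvec to level [-0.0009  0.0035  0.    ]
```

{"op": "carry_out", "data": {
  "series": [
    [[0,0,-5,0,0,0],[0,0,-10,0,0,0],[0,0,-14,0,0,0],[0,0,-17.5,0,0,0],[0,0,-19.5,0,0,0],[0,0,-20.5,0,0,0],[0,0,-20.9,0,0,0],[0,0,-20.9,0,0,0]]
  ]
}}

```text
clock: 13.85
eef_pos: [0.613, 0.2418, 0.0099]
eef_rot: [3.141, 0.004, -2.838]
contact_force: [-0.2, -0.6, -1.3]
finger_gap: 0.32
```

{"op": "carry_out", "data": {
  "series": [
    [[0,0,-0.2,0,0,0],[0,0,-0.4,0,0,0],[0,0,-0.4,0,0,0]]
  ]
}}

```text
clock: 14.22
eef_pos: [0.613, 0.242, 0.0064]
eef_rot: [-3.142, 0.004, -2.838]
contact_force: [-2.7, -0.5, 6.2]
finger_gap: 0.32
```

{"op": "carry_out", "data": {
  "series": [
    [[0,0,0,0,0,0],[0,0,0,0,0,0],[0,0,0,0,0,0],[0,0,0,0,0,0],[0,0,0,0,0,0],[0,0,0,0,0,0],[0,0,0,0,0,0]]
  ],
  "jaw": 8.5
}}

```text
clock: 15.1
eef_pos: [0.6123, 0.2418, 0.0049]
eef_rot: [3.141, 0.002, -2.838]
contact_force: [-0.3, 0.3, -0.5]
finger_gap: 0.997
```

{"op": "carry_out", "data": {
  "series": [
    [[0,0,2,0,0,0],[0,0,5,0,0,0],[0,0,9,0,0,0],[0,0,13,0,0,0],[0,0,17,0,0,0],[0,0,21,0,0,0]]
  ]
}}

```text
clock: 15.85
eef_pos: [0.6122, 0.2418, 0.2181]
eef_rot: [3.141, 0.004, -2.838]
contact_force: [1.3, -0.2, -0.8]
finger_gap: 0.999
```

{"op": "carry_out", "data": {
  "series": [
    [[-3,5,0,0,0,0],[-6,10,0,0,0,0],[-9,15,0,0,0,0],[-12,20,0,0,0,0],[-15,25,0,0,0,0],[-18,28,0,0,0,0],[-18,28,0,0,0,0]]
  ]
}}

```text
clock: 16.73
eef_pos: [0.4299, 0.524, 0.2166]
eef_rot: [3.14, 0.004, -2.834]
contact_force: [0.0, -1.1, 0.6]
finger_gap: 0.997
```

```bash
python3 - <<'E'
from bench import imaging,telemetry,models
from h import *
for n in("top","scene"):
    s=imaging.snapshot(n); cv2.imwrite(f"pics/{n}7.png",s["color"])
    print(n,[(np.round(d["at"]),round(d["confidence"],2)) for d in models.look_for(n,"battery_mid")])
g=telemetry.get_state(); print(g["clock"],g["eef_pos"],g["contact_force"],g["finger_gap"])
E
```

```text
top []
scene [(array([206., 214.]), 0.75)]
16.925 [0.4331 0.5211 0.2157] [0.0184 0.1525 0.2566] 0.9908943925005692
```

View pics/top7.png

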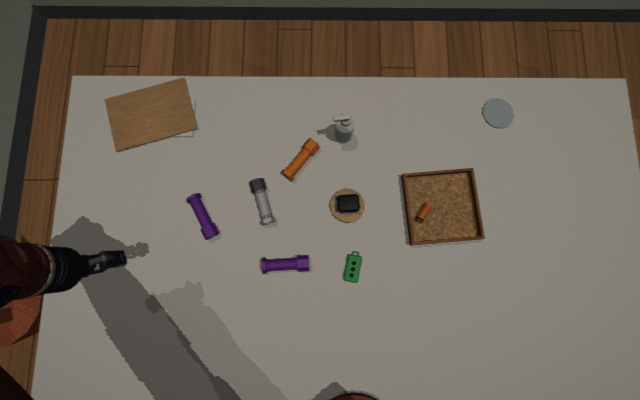

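View pics/scene7.png

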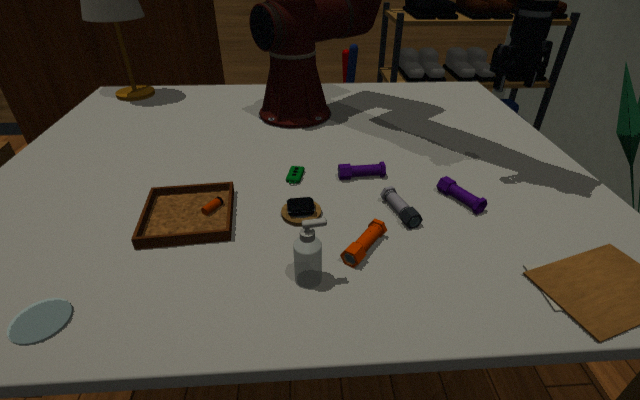

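The steel flashlight lies on its side at top view (col 262, row 201) and the cell is in the tray at (col 424, row 212). The bystanders look unmoved and the robot is clear of everything.

```bash
python3 -c "
from bench import ticket; print(ticket.sign_off())"
```

```text
the job is handed in; nothing more can be done
None
```

The battery is out and lying in the tray, and the flashlight is on its side on the bare console top, well clear of the tray. I signed off at about 17 s.

- **Not as planned:** the cell slid out on its own while I was tilting the light over the tray, before any knock. The arm also couldn't reach the steep tilt I first asked for (joints 2 and 3 were at or next to their limits). It stopped at about 68° below level and about 6 cm off target.
- **Knock:** with the cell already out, I gave one gentle knock on a free part of the tray floor. It was at roughly 0.1 m/s with the mouth about 55° below level. The force read 17 N at the end of that move, and nothing further came out.
- **Final checks:** the top and scene pictures show the cell in the tray, and the earbuds case, sanitiser, key cover and other lights where they began. The gripper is open and away, with contact force near zero. The detector found the cell in the last scene picture but missed it in the last top picture, where I could see it by eye.

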